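Clamp a cap mould in the cam vise

ROBOT

A 6-joint arm with a two-finger parallel gripper is mounted at the origin on a cart in front of the work surface, level with it; the furniture and walls round the work are solid. World frame = base frame: x ahead of the robot, y to its left, z up, the work surface at z = 0. Lengths are in m, angles in rad, forces in N, time in s.
With the tool pointing down it reaches from about 0.35 to 0.975 m from the base axis. Payload 4.9 kg.
Tool frame: the origin (TCP) lies between the finger pads; the fingertips stand 14 mm ahead of it and the grasp point (between the pads) lies 5 mm behind it (manip.tcp_to_tips is the distance from the TCP to the fingertips, in m); z points along the fingers, y is the line along which they close (so a half turn about z gives the same grasp; the last joint's range is limited). The gripper opens to 85 mm and grips with 20 to 120 N. Pads are 22 mm wide; open, the fingers measure 114 mm over their backs; the gripper's body (76 mm by 85 mm) begins 54 mm behind the grasp point. The pads swing forward as they close: fully open they stand 13 mm farther back than shut.
Start: joints at [-1.365, 0.053, 1.613, -0, 1.476, -0.119], TCP at [0.199, -0.592, 0.245] pointing down, gripper open.
Joint ranges: [-3.01, 3.01], [-1.01, 2.22], [0.06, 2.58], [-1.02, 4.17], [0.09, 2.62], [-3.14, 3.14]. Speed limits (rad/s): [2.57, 2.57, 3.14, 3.14, 3.14, 3.14].

INTERFACE

Orientations are given as a unit quaternion [w, x, y, z].
In Python, from plant import manip gives the robot as it stands.
- The arm moves only by the tool servo_tool, never from a script. Its argument "moves" is a list that holds one entry, the list of rows, each a list of 7 numbers: the shift along the tool's x, y, z in mm, then the turn, a rotation vector about the tool's x, y, z in degrees, then the finger opening in mm, from 0 to 85.4. In form: [[[x, y, z, ax, ay, az, fingers], ...]]. A call has 1 to 12 rows; each row shifts and turns the commanded pose from where the row before left it, along the tool's axes as they then stand; what a row does not reach is not made up. A row lasts 1/8 s, in which the tool goes at most 62.5 mm and 10.7 degrees, less where a joint would pass 70% of its speed; a pose out of reach is approached as far as the arm can. A call with a gripper value outside its range is refused whole. The fingers move at their own pace and stop on an object; the grip force is fixed at half the most. Time passes only in rows, so rows that do not move let the fingers close. It gives the time, the measured TCP pose, the force, the opening and the grip force at its end, in the units of the state.
- manip.state(): the state, without advancing time (a new reading comes with each control period).
- manip.grab_frame(name): name is "scene" or "top" or "wrist"; returns a dict with "image" (384x512x3 uint8, blue, green, red), "mtx" (3x3 intrinsics, pixels), "eye" and "rotation" of the camera in the world. Camera axes: x right, y down, z forward; pixel columns grow to the right and rows downward; lengths in m; the calibration is good to about 2 mm. The wrist camera is an equidistant fisheye: a pixel r from the principal point sees the ray r / f radians off the axis. A picture is of the moment at which its call begins. There is no depth.
- manip.job_done(): hands the job in; it is judged then, once.
The state is a dict: "time": time; "joint_pos": joint angles; "joint_vel": joint speeds; "joint_efforts": joint torques, N m; "tool_pos": TCP position; "tool_rot": TCP orientation; "contact_force": force on the tool from outside, world axes, zero at the start; "ft_torque": the same for the moment, N m; "gripper_width": opening from 0.0 (shut) to 1.0 (fully open); "grasp_force": force on a finger pad.
Only numpy, scipy, OpenCV 4.12 (cv2) and the standard library are available. Lean on these libraries where they do the work, as an engineer would, in place of code of your own. Each camera call takes 0.05 s, during which the arm holds its last target. There are 200 camera calls.

TASK

Set the white bottle cap, open side up, flat in the nest of the cam vise, then crank the red handle clockwise (seen from above) until you feel the cam settle into its flat dwell, so that the jaw stays clamped on the cap by itself when you let go. Do not force the crank on past the flat, or the cap is crushed, and leave the other things where they are.

Things in the scene. Friction and masses are not known exactly. Their poses are not given: they have to be found in the camera images.
- white_cap: The white bottle cap (a candle mould): a cup 38 mm across and 15 mm high, open side up, 12 g. Origin: centre of its underside; z is up.
- blue_cap_a: A blue bottle cap of the same shape, 38 mm across, 14 mm high; to be left alone. Origin: centre of its underside.
- blue_cap_b: Another blue bottle cap, 38 mm across, 14 mm high; to be left alone. Origin: centre of its underside.
- torch: Black pocket torch lying on the bench, 33 x 88 x 34 mm; to be left alone. Origin: centre of its underside.
- dye_bottle: Brown dropper bottle, 27 mm across and 88 mm high, standing; to be left alone. Origin: centre of its underside.
- cam_vise: The cam vise, fixed to the bench. Origin: on the bench under the camshaft axis; z up; the jaw closes along +y. Dark base plate 104 mm (x) by 215 mm (y -51 to +164), 10 mm thick. Blue cam housing 86 x 104 mm centred at y +9, top at 40 mm (bush 44 mm). Aluminium V block 46 mm wide, top at 30 mm, its V open towards the jaw. A clamped cap's centre comes to about x 0, y +113 mm.
- nest (a point): The nest: where the cap's underside centre is to be set down, on the base plate (10 mm above the bench) midway between open jaw and V block. The room there is 8 mm longer than the cap along the vise's y, and both sides (vise's x) are open for fingers. Some 3 mm off along y or 6 mm off along x is taken up when the jaw pushes the cap into the V.
- jaw: Steel jaw with orange face, 26 mm wide, 20 mm high, face at vise y +85 mm when open. It rides on a spring (2 N/mm) ahead of the cam follower: it advances 8 to 9 mm along the vise's +y until the cap is against the V, then stands still while the spring is loaded, so it does not show where the cam is. Origin: at the vise's origin when open, shifting along the vise's y.
- crank_axis (a point): Point on the upright camshaft axis, 80 mm above the bench. The crank turns about it, clockwise seen from above to close. The cam is out of sight in the housing, the crank is clamped on its shaft in a direction that differs widely from start to start, and the free play before the cam bites is 0 to 130 degrees, so neither the crank's direction nor the angle turned tells where the dwell is.
- crank_knob (a point): Centre of the red upright crank knob, 80 mm above the bench: 19 mm diameter, from 58 to 96 mm above the bench, free to spin on its pin, so it can be gripped without turning the wrist. It runs on a circle of 50 mm radius about the axis. The arm below it tops out at 56.5 mm, the hub at 64 mm.
- cam_cover (a point): Centre of the cover on the cam housing, 40 mm above the bench. Feel of the cam at the knob, clockwise, cap loaded: after the free play about 95 degrees of climb, the drag along the path growing from 1 to about 7 N; released there it runs back. Then within a few degrees the drag falls below zero (it pulls on with 2 to 4 N): the follower has dropped over the corner onto the flat.
- flat_dwell (a point): Same point as the cover's centre. The flat is about 30 degrees wide; the cam rests at its middle, 15 degrees past the corner. Let go anywhere on the flat, the crank settles there and the jaw holds the cap with 10 to 13 N. Past the flat the drag mounts again, from 4 N to over 10 N, and the cap is crushed (over 18 N) some 10 to 15 degrees past it, just before the shaft meets its stop.
There are look-alikes about, which are no part of the job. What is shaped like the white_cap but orange or yellow is not meant.

How it is judged:
By the outcome, as a careful person would: the job done as asked, in the order asked, and still so for the second after the job is handed in, with the robot touching nothing.
It also fails if it takes over 72 s, if anything falls off the work surface, if the arm or the gripper's body presses on something with over 40 N, if the wrist force passes 120 N, or if a joint passes its speed limit or range.

## Working session

There is one attempt and no reset: what is moved stays moved. The work goes in short steps, Python scripts to look and compute and a tool call to move; the robot and the scene stay as the last step left them, time stands still between calls to the robot, and variables do not carry over. Pictures are saved under pics/ and viewed, at most 10 in all, crops included, and the job is handed in when it is done.

Besides the shell and the picture viewer there is one more tool, called after "Emit:" as name(argument=value, ...), one argument or row to a line, values as JSON. servo_tool: Moves the arm, as the interface text tells. Its arguments: {"type":"object","properties":{"moves":{"type":"array"}},"required":["moves"]}

```bash
mkdir -p pics; ls; python3 - <<'E'
from plant import manip
import cv2,pickle
fr={n:manip.grab_frame(n) for n in("scene","top")}
pickle.dump(fr,open("fr.pkl","wb"))
for n in fr: cv2.imwrite(f"pics/{n}0.png",fr[n]["image"]);print(n,fr[n]["mtx"].tolist(),fr[n]["eye"],fr[n]["rotation"])
print(manip.state())
E
```

```text
pics
scene [[452.97157124945284, 0.0, 242.97288641737413], [0.0, 452.97157124945284, 193.84256579353809], [0.0, 0.0, 1.0]] [0.11318823 0.67545126 0.96864589] [ 0.10865209 -0.26715505  0.89770411 -0.33309194]
top [[368.0853172512718, 0.0, 253.539940551044], [0.0, 368.0853172512718, 192.04493890319586], [0.0, 0.0, 1.0]] [0.37505591 0.05146088 1.33590604] [ 0.04925083 -0.69870722  0.71162496 -0.05452055]
{'time': 0.1, 'joint_pos': array([-1.36504718e+00,  5.32937511e-02,  1.61415637e+00,  4.18298693e-06,
        1.47601661e+00, -1.19042861e-01]), 'joint_vel': array([ 0.00114798, -0.00285661, -0.00231403,  0.00074526, -0.0006466 ,
       -0.00157387]), 'joint_efforts': array([ 1.07635216e-03, -3.94896269e+01, -3.71365571e+01, -6.78033894e-05,
        3.85187828e-03,  1.48995653e-06]), 'tool_pos': array([ 0.1993094 , -0.59179719,  0.24418433]), 'tool_rot': array([-9.36248030e-04,  9.86842322e-01,  1.61682879e-01, -3.85308648e-05]), 'contact_force': array([-1.41072814,  0.47371996, -0.46878145]), 'ft_torque': array([ 0.03323611,  0.01174434, -0.00139839]), 'grasp_force': 0.0, 'gripper_width': 1.001238060198135}
```

View pics/scene0.png

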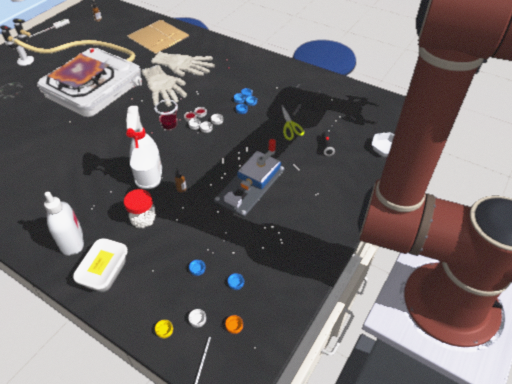

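View pics/top0.png

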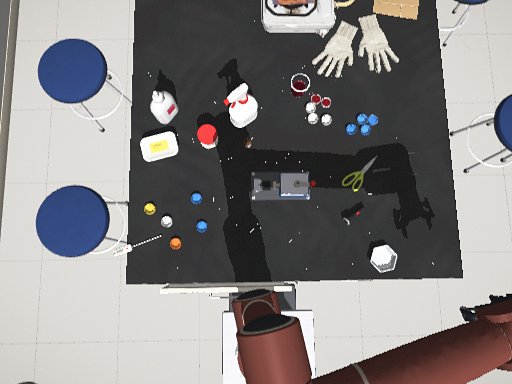

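Scene: the white cap is at scene (198,318) / top (167,221). Look-alikes are yellow at scene (164,328), orange (235,324), blue (197,267) and (236,281), and a white/red group of caps at scene (205,120) and top (318,115). The vise is at scene (252,180) / top (280,185), with a red knob at scene (271,145) / top (313,183). I choose the lone white cup at scene (198,318) and check it in a close crop.

```bash
cat > h.py <<'E'
import numpy as np,cv2
from scipy.spatial.transform import Rotation as R
def rot(q): return R.from_quat(np.r_[q[1:],q[0]])
def ray(f,u,v,fish=False):
    K=f["mtx"]; d=np.array([(u-K[0,2])/K[0,0],(v-K[1,2])/K[1,1],1.])
    if fish:
        r=np.hypot(d[0],d[1]); d=np.r_[d[:2]*np.sin(r)/max(r,1e-9),np.cos(r)]
    return rot(f["rotation"]).apply(d)
def plane(f,u,v,z,fish=False):
    d=ray(f,u,v,fish); return f["eye"]+d*(z-f["eye"][2])/d[2]
def proj(f,p):
    c=rot(f["rotation"]).inv().apply(np.asarray(p)-f["eye"]); x=f["mtx"]@(c/c[2]); return x[:2]
def fproj(f,p):
    c=rot(f["rotation"]).inv().apply(np.asarray(p)-f["eye"]); t=np.arctan2(np.hypot(c[0],c[1]),c[2]); n=c[:2]/np.hypot(c[0],c[1])*t
    return f["mtx"][:2,:2]@n+f["mtx"][:2,2]
def blobs(m,amin=8):
    n,l,s,c=cv2.connectedComponentsWithStats(m.astype(np.uint8)); return [(c[i].round(1).tolist(),int(s[i,4])) for i in range(1,n) if s[i,4]>=amin]
E
python3 - <<'E'
from h import *;import pickle
fr=pickle.load(open("fr.pkl","rb"));s,t=fr["scene"],fr["top"]
a=cv2.resize(s["image"][285:355,145:255],None,fx=4,fy=4,interpolation=2)
b=cv2.resize(s["image"][130:220,205:295],None,fx=4,fy=4,interpolation=2)
c=cv2.resize(t["image"][165:207,243:323],None,fx=5,fy=5,interpolation=2)
C=np.zeros((600,800,3),np.uint8);C[:280,:440]=a;C[:360,440:800]=b;C[370:580,:400]=c
cv2.imwrite("pics/c1.png",C)
for f,z,u0,v0,r in((s,.015,198,318,12),(t,.015,167,221,8)):
    h=f["image"][v0-r:v0+r,u0-r:u0+r].astype(int);m=(h.min(2)>120)&(np.ptp(h,axis=2)<40)
    B=max(blobs(m),key=lambda x:x[1]);u,v=B[0][0]+u0-r,B[0][1]+v0-r;print("cap",u,v,B[1],plane(f,u,v,.010))
for f,u0,v0,r in((s,271,146,10),(t,313,183,8)):
    h=f["image"][v0-r:v0+r,u0-r:u0+r].astype(int);m=(h[:,:,2]>90)&(h[:,:,:2].max(2)<60)
    B=max(blobs(m,3),key=lambda x:x[1]);u,v=B[0][0]+u0-r,B[0][1]+v0-r;print("knob",u,v,B[1],plane(f,u,v,.08))
E
```

```text
cap 197.1 317.4 257 [0.46958058 0.35569962 0.01      ]
cap 166.2 221.2 100 [0.47083035 0.35555409 0.01      ]
knob 271.6 144.8 70 [ 0.58631857 -0.16012933  0.08      ]
knob 312.4 183.2 25 [ 0.58811258 -0.16417805  0.08      ]
```

View pics/c1.png

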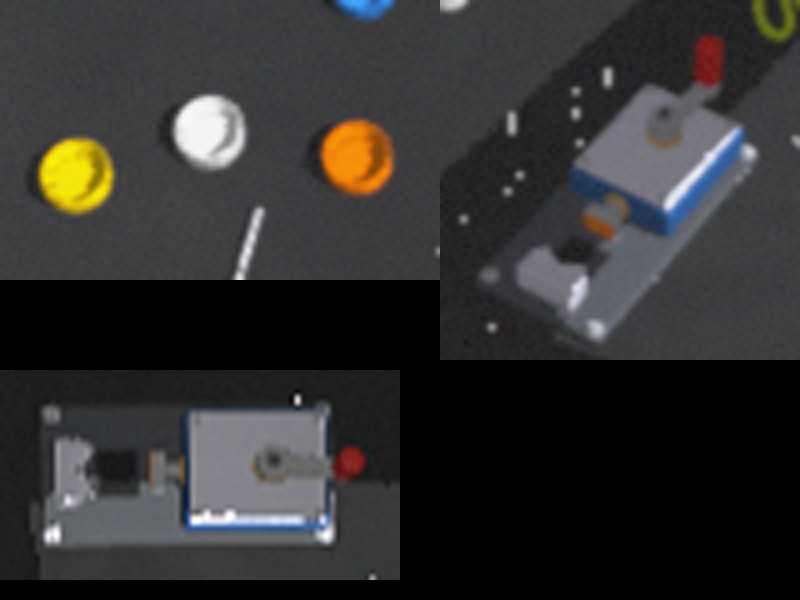

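The crop confirms it: white cup, open side up, at scene (197,317). The vise's +y runs to image left in the top view, its hub is at top (297,183), and the plate screws are at top (253,174), (307,173), (253,198) and (308,198).

```bash
python3 - <<'E'
from h import *;import pickle
fr=pickle.load(open("fr.pkl","rb"));s,t=fr["scene"],fr["top"]
print("hub",plane(t,297,183,.064),plane(s,261.3,159.5,.064))
c=[plane(t,u,v,.012) for u,v in((253.4,173.6),(307.4,173),(253.4,198),(308,197.6))]
for p in c:print(p)
S=lambda x,y:plane(s,205+(x-440)/4,130+y/4,.012)
for x,y in((488,275),(596,328),(748,153)):print("sc",S(x,y))
print("face?",plane(t,243+158/5,165+(468-370)/5,.03)," V",plane(t,243+75/5,165+(470-370)/5,.03))
# housing top mask corners scene
from plant import manip
st=manip.state();print(rot(st["tool_rot"]).as_matrix().round(3))
E
```

```text
hub [ 0.5924964  -0.11287853  0.064     ] [ 0.58792536 -0.10743049  0.064     ]
[0.63913588 0.03895091 0.012     ]
[ 0.63790093 -0.15910258  0.012     ]
[0.54901273 0.04063739 0.012     ]
[ 0.54691552 -0.15762421  0.012     ]
sc [0.63695154 0.04477077 0.012     ]
sc [0.54791946 0.04355096 0.012     ]
sc [ 0.54465336 -0.15417443  0.012     ]
face? [ 0.59389868 -0.03640455  0.03      ]  V [0.59349983 0.02335836 0.03      ]
[[ 0.948  0.319 -0.   ]
 [ 0.319 -0.948  0.002]
 [ 0.    -0.002 -1.   ]]
```

Emit:
servo_tool(
  moves=[
    [[0, 0, 0, 0, 0, -10.2, 85], [0, 0, 0, 0, 0, -10.2, 85], [0, 0, 0, 0, 0, -10.2, 85], [0, 0, 0, 0, 0, -10.2, 85], [0, 0, 0, 0, 0, -10.2, 85], [0, 0, 0, 0, 0, -10.2, 85], [0, 0, 0, 0, 0, -10.2, 85], [50, 45, 0, 0, 0, 0, 85], [50, 45, 0, 0, 0, 0, 85], [50, 45, 0, 0, 0, 0, 85], [50, 45, 0, 0, 0, 0, 85], [50, 45, 0, 0, 0, 0, 85]],
  ],
)

```text
time: 1.6
tool_pos: [0.4093, -0.3581, 0.2449]
tool_rot: [-0.0, 0.707, 0.707, 0.0]
contact_force: [0.9, -0.4, 0.3]
gripper_width: 0.994
grasp_force: 0.0
```

Emit:
servo_tool(
  moves=[
    [[55, 30, 0, 0, 0, 0, 70], [55, 30, 0, 0, 0, 0, 70], [55, 30, 0, 0, 0, 0, 70], [55, 30, 0, 0, 0, 0, 70], [40, 8, 0, 0, 0, 0, 70], [40, 0, 0, 0, 0, 0, 70], [0, 0, 0, 0, 0, 0, 70], [0, 0, 0, 0, 0, 0, 70]],
  ],
)

```text
time: 2.6
tool_pos: [0.5359, -0.0608, 0.2449]
tool_rot: [-0.0, 0.707, 0.707, -0.0]
contact_force: [0.0, -0.1, -0.1]
gripper_width: 0.82
grasp_force: 0.0
```

```bash
python3 - <<'E'
from plant import manip
from h import *;import pickle
w=manip.grab_frame("wrist");pickle.dump(w,open("w1.pkl","wb"))
cv2.imwrite("pics/w1.png",cv2.resize(w["image"],(768,576)))
s=manip.state();print(s["tool_pos"],rot(s["tool_rot"]).as_matrix().round(3),w["eye"],w["mtx"].tolist())
print(fproj(w,[.59,-.111,.064]),fproj(w,[.587,-.162,.096]),fproj(w,[.591,-.003,.01]))
E
```

```text
[ 0.53597093 -0.06123662  0.24503721] [[ 0.001  1.    -0.   ]
 [ 1.    -0.001 -0.   ]
 [-0.    -0.    -1.   ]] [0.53692576 0.01891591 0.3740813 ] [[297.3186396354542, 0.0, 262.17725142416106], [0.0, 297.3186396354542, 193.76539470980816], [0.0, 0.0, 1.0]]
[309.17470186 218.81212156] [307.59696161 271.95304052] [306.82708734 119.46967889]
```

View pics/w1.png

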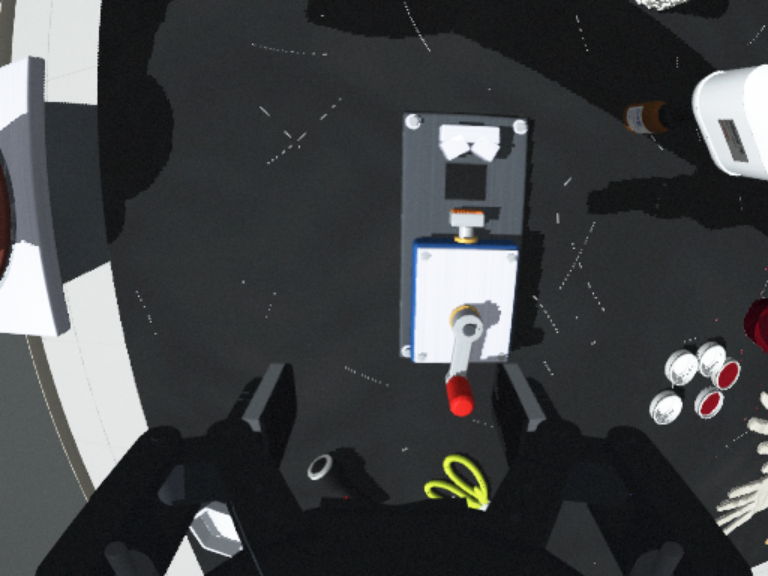

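The wrist view shows the vise: hub top at (469,328), knob top at (460,404), dark nest pad at (466,182), jaw face at (466,211), V block at (470,140) (2x1.5-scaled pixels). It agrees with the top and scene estimates.

```bash
python3 - <<'E'
from h import *;import pickle
w=pickle.load(open("w1.pkl","rb"))
P=lambda x,y,z:print(x,y,plane(w,x/1.5,y/1.5,z,True).round(4))
P(469,328,.064);P(460,406,.096);P(466,182,.01);P(467,211,.03)
for x,y in((445,164),(487,164),(445,199),(487,199)):P(x,y,.01)
for x,y in((413,121),(520,126),(406,351)):P(x,y,.013)
P(414,246,.04);P(518,247,.04);P(412,362,.04);P(510,362,.04);P(451,211,.03);P(483,211,.03);P(440,126,.03);P(499,127,.03)
E
```

```text
469 328 [ 0.594  -0.1109  0.064 ]
460 406 [ 0.5858 -0.1602  0.096 ]
466 182 [ 0.5958 -0.0052  0.01  ]
467 211 [ 0.594  -0.0266  0.03  ]
445 164 [0.5783 0.0092 0.01  ]
487 164 [0.613  0.0103 0.01  ]
445 199 [ 0.5788 -0.0196  0.01  ]
487 199 [ 0.6139 -0.0188  0.01  ]
413 121 [0.5521 0.0438 0.013 ]
520 126 [0.6395 0.0432 0.013 ]
406 351 [ 0.5478 -0.1543  0.013 ]
414 246 [ 0.5523 -0.0529  0.04  ]
518 247 [ 0.6344 -0.0527  0.04  ]
412 362 [ 0.5521 -0.1516  0.04  ]
510 362 [ 0.6366 -0.1531  0.04  ]
451 211 [ 0.5814 -0.0269  0.03  ]
483 211 [ 0.6068 -0.0264  0.03  ]
440 126 [0.5719 0.0391 0.03  ]
499 127 [0.6177 0.0402 0.03  ]
```

Emit:
servo_tool(
  moves=[
    [[55, -8, 0, 0, 0, 0, 70], [55, -8, 0, 0, 0, 0, 70], [55, -8, 0, 0, 0, 0, 70], [55, -8, 0, 0, 0, 0, 70], [55, -8, 0, 0, 0, 0, 70], [50, -8, 20, 0, 0, 0, 70], [45, -10, 40, 0, 0, 0, 70], [30, -8, 40, 0, 0, 0, 70], [16, 0, 35, 0, 0, 0, 70], [0, 0, 0, 0, 0, 0, 70], [0, 0, 0, 0, 0, 0, 70]],
  ],
)

```text
time: 4.03
tool_pos: [0.4714, 0.3548, 0.1116]
tool_rot: [0.0, 0.708, 0.707, 0.001]
contact_force: [-0.3, 1.4, -0.6]
gripper_width: 0.818
grasp_force: 0.0
```

```bash
python3 - <<'E'
from plant import manip
from h import *;import pickle
w=manip.grab_frame("wrist");pickle.dump(w,open("w2.pkl","wb"))
s=manip.state();print(s["tool_pos"],fproj(w,[.47,.3556,.015]))
im=w["image"].astype(int);m=(im.min(2)>110)&(np.ptp(im,axis=2)<40)
for c,a in blobs(m,150):print(c,a,plane(w,*c,.012,True).round(4))
cv2.imwrite("pics/w2.png",cv2.resize(w["image"],(768,576)))
E
```

```text
[0.47177125 0.35503027 0.11238242] [259.39670571 201.14697546]
[184.5, 58.9] 26993 [0.4128 0.4697 0.012 ]
[501.3, 182.8] 2141 [0.7183 0.3723 0.012 ]
[259.5, 197.9] 1759 [0.4701 0.3573 0.012 ]
[493.4, 323.9] 2127 [0.7952 0.1692 0.012 ]
[23.9, 333.5] 1338 [0.1177 0.1433 0.012 ]
```

View pics/w2.png

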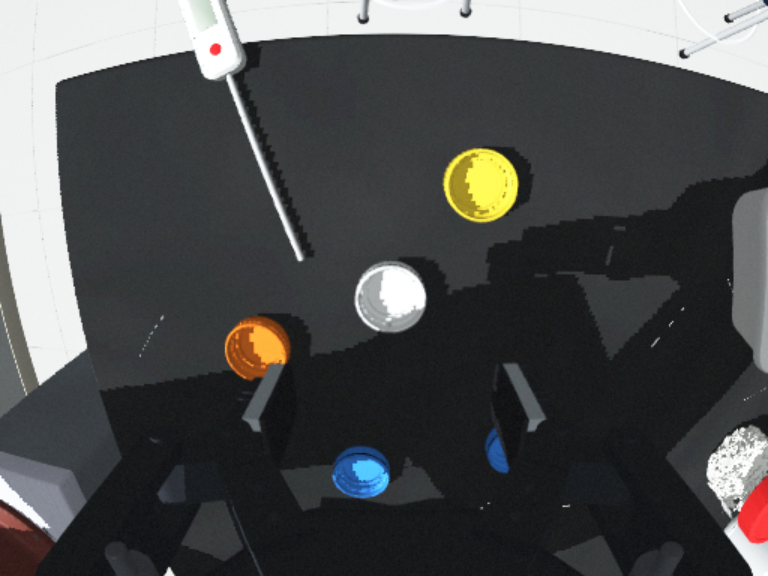

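The cap is centred at (390,297) in the wrist view, giving world (0.470, 0.3565), which agrees with the first estimate. Yellow, orange and blue are clear of the fingers' line.

Emit:
servo_tool(
  moves=[
    [[1.5, -1.7, 20, 0, 0, 0, 56], [0, 0, 25, 0, 0, 0, 56], [0, 0, 25, 0, 0, 0, 56], [0, 0, 14, 0, 0, 0, 56], [0, 0, 0, 0, 0, 0, 56], [0, 0, 0, 0, 0, 0, 56]],
  ],
)

```text
time: 4.82
tool_pos: [0.4691, 0.3573, 0.0274]
tool_rot: [0.0, 0.707, 0.707, 0.001]
contact_force: [0.5, 0.7, -0.2]
gripper_width: 0.655
grasp_force: 0.0
```

```bash
python3 - <<'E'
from plant import manip
s=manip.state();print(manip.tcp_to_tips,s["tool_pos"],s["gripper_width"],s["contact_force"])
E
```

```text
0.014 [0.4691071  0.35734859 0.02735833] 0.6554477485947868 [ 0.49312625  0.71475009 -0.23879804]
```

Emit:
servo_tool(
  moves=[
    [[0, 1, 10, 0, 0, 0, 56], [0, 0, 0, 0, 0, 0, 45], [0, 0, 0, 0, 0, 0, 34], [0, 0, 0, 0, 0, 0, 30], [0, 0, 0, 0, 0, 0, 30], [0, 0, 0, 0, 0, 0, 30]],
  ],
)

```text
time: 5.58
tool_pos: [0.4696, 0.3572, 0.0166]
tool_rot: [0.0, 0.707, 0.707, 0.0]
contact_force: [0.5, 0.6, 1.1]
gripper_width: 0.41
grasp_force: 59.9
```

Emit:
servo_tool(
  moves=[
    [[0, 0, -20, 0, 0, 0, 30], [0, 0, -40, 0, 0, 0, 30], [0, 0, -40, 0, 0, 0, 30], [-40, 15, 0, 0, 0, 0, 30], [-50, 20, 0, 0, 0, 0, 30], [-50, 20, 0, 0, 0, 0, 30], [-50, 20, 0, 0, 0, 0, 30], [-50, 20, 0, 0, 0, 0, 30], [-50, 20, 0, 0, 0, 0, 30], [-40, 10, 0, 0, 0, 0, 30], [-31, 0, 0, 0, 0, 0, 30], [0, 0, 0, 0, 0, 0, 30]],
  ],
)

```text
time: 7.08
tool_pos: [0.5949, -0.0058, 0.1177]
tool_rot: [0.001, 0.708, 0.706, 0.0]
contact_force: [0.1, 0.3, 0.3]
gripper_width: 0.409
grasp_force: 59.8
```

```bash
python3 - <<'E'
from plant import manip
from h import *;import pickle
w=manip.grab_frame("wrist");pickle.dump(w,open("w3.pkl","wb"))
s=manip.state();print(s["tool_pos"],s["gripper_width"],rot(s["tool_rot"]).as_matrix().round(4).tolist())
cv2.imwrite("pics/w3.png",cv2.resize(w["image"][60:384,100:412],None,fx=1.8,fy=1.8,interpolation=2))
E
```

```text
[ 0.59465719 -0.0045504   0.11741694] 0.40703099515774616 [[0.0016, 1.0, 0.0011], [1.0, -0.0016, 0.0003], [0.0003, 0.0011, -1.0]]
```

View pics/w3.png

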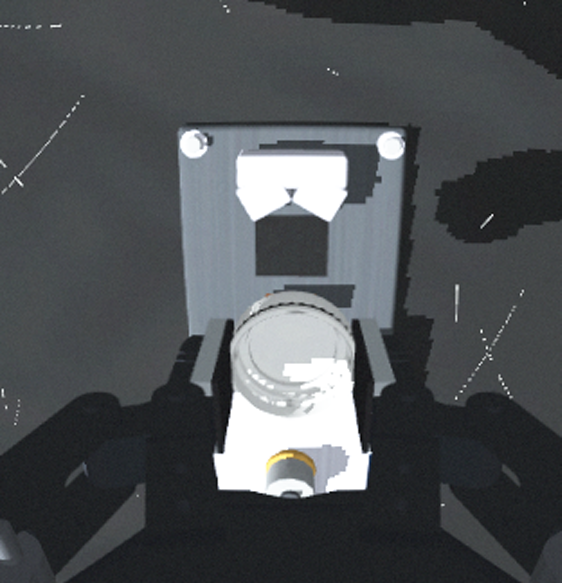

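The cap is held open side up, with its rim centred near crop (293,354). The nest pad is at (292,246) and the V block at (292,185).

```bash
python3 - <<'E'
from h import *;import pickle
w=pickle.load(open("w3.pkl","rb"))
P=lambda n,x,y,z:print(n,plane(w,100+x/1.8,60+y/1.8,z,True).round(4))
P("rim",293,354,.1158);P("riml",232,350,.1158);P("rimr",355,350,.1158);P("rimtop",293,291,.1158);P("rimbot",293,417,.1158)
print("rim center if at TCP px",(fproj(w,[.5947,-.0045,.1158])-[100,60])*1.8)
P("pad",292,246,.01)
for x,y in((255,218),(328,216),(255,275),(328,277)):P("padc",x,y,.01)
P("Vl",238,152,.03);P("Vr",347,152,.03);P("Vtipl",251,219,.03);P("Vtipr",332,219,.03)
P("s1",193,144,.013);P("s2",391,145,.013);P("hub",290,493,.064)
E
```

```text
rim [ 0.596  -0.0017  0.1158]
riml [ 5.788e-01 -5.000e-04  1.158e-01]
rimr [ 0.6134 -0.0007  0.1158]
rimtop [0.596  0.0176 0.1158]
rimbot [ 0.5959 -0.0239  0.1158]
rim center if at TCP px [288.55727998 362.41585545]
pad [ 0.5957 -0.005   0.01  ]
padc [0.5788 0.0086 0.01  ]
padc [0.6123 0.0094 0.01  ]
padc [ 0.5781 -0.0195  0.01  ]
padc [ 0.6129 -0.0207  0.01  ]
Vl [0.5738 0.0422 0.03  ]
Vr [0.6184 0.042  0.03  ]
Vtipl [0.5785 0.0137 0.03  ]
Vtipr [0.6126 0.0136 0.03  ]
s1 [0.552  0.0437 0.013 ]
s2 [0.6398 0.043  0.013 ]
hub [ 0.5944 -0.1081  0.064 ]
```

Emit:
servo_tool(
  moves=[
    [[0, 0, 25, 0, 0, 0, 30], [0, 0, 25, 0, 0, 0, 30], [0, 0, 20, 0, 0, 0, 30], [0, 0, 10, 0, 0, 0, 30], [0, 0, 5, 0, 0, 0, 30], [0, 0, 2, 0, 0, 0, 30], [0, 0, 2, 0, 0, 0, 30], [0, 0, 0, 0, 0, 0, 30]],
  ],
)

```text
time: 8.12
tool_pos: [0.5947, -0.0041, 0.0277]
tool_rot: [0.0, 0.707, 0.707, 0.0]
contact_force: [-0.1, -0.5, -0.4]
gripper_width: 0.405
grasp_force: 59.8
```

Emit:
servo_tool(
  moves=[
    [[0, 0, 1, 0, 0, 0, 30], [0, 0, 0, 0, 0, 0, 30], [0, 0, 0, 0, 0, 0, 45], [0, 0, 0, 0, 0, 0, 52], [0, 0, 0, 0, 0, 0, 60], [0, 0, 0, 0, 0, 0, 60], [0, 0, -20, 0, 0, 0, 60], [0, 0, -40, 0, 0, 0, 60], [0, 0, -50, 0, 0, 0, 60], [0, 0, 0, 0, 0, 0, 60]],
  ],
)

```text
time: 9.38
tool_pos: [0.5984, -0.0045, 0.1441]
tool_rot: [0.005, 0.707, 0.707, 0.004]
contact_force: [-0.2, 0.8, 0.1]
gripper_width: 0.7
grasp_force: 0.0
```

```bash
python3 - <<'E'
from plant import manip
from h import *;import pickle
w=manip.grab_frame("wrist");pickle.dump(w,open("w4.pkl","wb"))
s=manip.state();print(s["tool_pos"])
cv2.imwrite("pics/w4.png",cv2.resize(w["image"][60:384,100:412],None,fx=1.8,fy=1.8,interpolation=2))
E
```

```text
[ 0.59662782 -0.00425033  0.14086263]
```

View pics/w4.png

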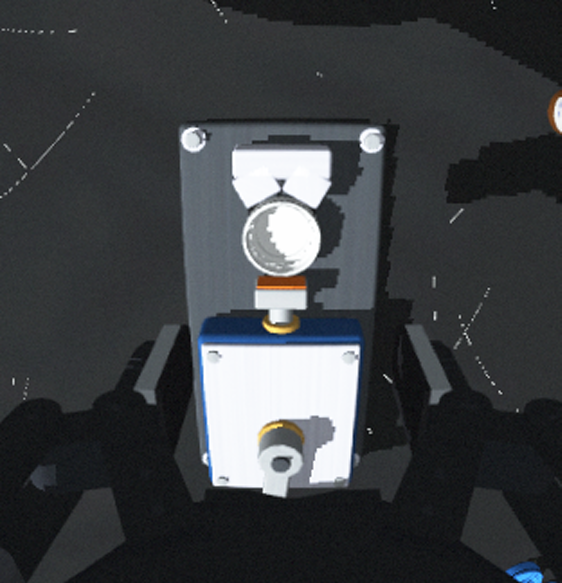

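The cap sits flat in the nest at crop (281,238), between the orange jaw face and the V. Next I go above the knob.

Emit:
servo_tool(
  moves=[
    [[-30, 0, -5, 0, 0, 0, 55], [-45, -3, 0, 0, 0, 0, 55], [-45, -3, 0, 0, 0, 0, 55], [-37, -3, 0, 0, 0, 0, 55], [0, 0, 0, 0, 0, 0, 55], [0, 0, 0, 0, 0, 0, 55]],
  ],
)

```text
time: 10.18
tool_pos: [0.5849, -0.1604, 0.1404]
tool_rot: [-0.001, 0.707, 0.707, -0.0]
contact_force: [-0.2, 0.4, 0.1]
gripper_width: 0.645
grasp_force: 0.0
```

```bash
python3 - <<'E'
from plant import manip
from h import *;import pickle
w=manip.grab_frame("wrist");pickle.dump(w,open("w5.pkl","wb"))
s=manip.state();print(s["tool_pos"],s["contact_force"])
im=w["image"].astype(int);m=(im[:,:,2]>90)&(im[:,:,:2].max(2)<70)
for c,a in blobs(m,60):print(c,a,plane(w,*c,.09,True).round(4))
cv2.imwrite("pics/w5.png",cv2.resize(w["image"][60:384,100:412],None,fx=1.8,fy=1.8,interpolation=2))
E
```

```text
[ 0.585036   -0.15998348  0.140574  ] [-0.0715113  -0.80391761  0.37172959]
[264.1, 224.2] 796 [ 0.5868 -0.1596  0.09  ]
[507.2, 249.0] 123 [ 0.8101 -0.1916  0.09  ]
```

View pics/w5.png

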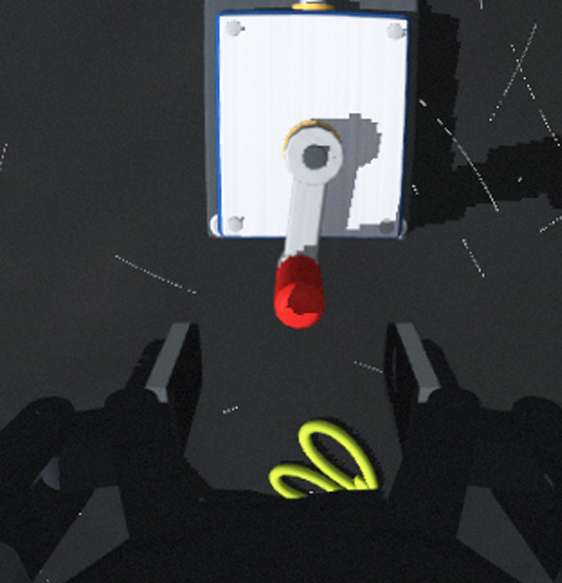

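The knob top is at crop (300,303) and the hub at (314,155), with the knob between the open fingers.

```bash
python3 - <<'E'
from h import *;import pickle
w=pickle.load(open("w5.pkl","rb"))
P=lambda n,x,y,z:print(n,plane(w,100+x/1.8,60+y/1.8,z,True).round(4))
P("knob",300,303,.096);P("hub",314.5,154,.064)
E
```

```text
knob [ 0.5884 -0.1598  0.096 ]
hub [ 0.5942 -0.1116  0.064 ]
```

Emit:
servo_tool(
  moves=[
    [[-1, 2, 20, 0, 0, 0, 55], [0, 0, 20, 0, 0, 0, 55], [0, 0, 15, 0, 0, 0, 55], [0, 0, 5, 0, 0, 0, 40], [0, 0, 0, 0, 0, 0, 30], [0, 0, 0, 0, 0, 0, 24], [0, 0, 0, 0, 0, 0, 15], [0, 0, 0, 0, 0, 0, 15], [0, 0, 0, 0, 0, 0, 15]],
  ],
)

```text
time: 11.35
tool_pos: [0.5881, -0.1624, 0.0824]
tool_rot: [0.001, 0.707, 0.707, 0.0]
contact_force: [-0.6, -0.5, 4.0]
gripper_width: 0.193
grasp_force: 58.8
```

```bash
python3 - <<'E'
from plant import manip
s=manip.state();print(s["tool_pos"],s["contact_force"],s["gripper_width"]*85.4)
E
```

```text
[ 0.58812298 -0.16242418  0.08239044] [-0.59984172 -0.45351537  4.03973823] 16.450165862563804
```

```bash
cat > tab.py <<'E'
import sys,numpy as np
cx,cy,r,x0,y0,step,n=map(float,sys.argv[1:])  # mm; from commanded x0,y0
a=np.degrees(np.arctan2(y0-cy,x0-cx));p=np.array([x0,y0])
for i in range(1,int(n)+1):
    b=np.radians(a-step*i);q=np.array([cx+r*np.cos(b),cy+r*np.sin(b)]);d=(q-p).round(1);p=p+d
    print(round(step*i),f"[{d[1]:g}, {d[0]:g}, 0, 0, 0, 0, 15]",q.round(1))
E
python3 tab.py 594 -112.8 50 588.1 -162.4 10 26
```

```text
10 [1.7, -8.5, 0, 0, 0, 0, 15] [ 579.6 -160.7]
20 [3.3, -8.1, 0, 0, 0, 0, 15] [ 571.5 -157.4]
30 [4.6, -7.4, 0, 0, 0, 0, 15] [ 564.1 -152.8]
40 [5.8, -6.5, 0, 0, 0, 0, 15] [ 557.6 -147. ]
50 [6.8, -5.4, 0, 0, 0, 0, 15] [ 552.2 -140.2]
60 [7.7, -4.2, 0, 0, 0, 0, 15] [ 548.  -132.5]
70 [8.3, -2.7, 0, 0, 0, 0, 15] [ 545.3 -124.2]
80 [8.6, -1.2, 0, 0, 0, 0, 15] [ 544.1 -115.6]
90 [8.7, 0.3, 0, 0, 0, 0, 15] [ 544.4 -106.9]
100 [8.5, 1.7, 0, 0, 0, 0, 15] [546.1 -98.4]
110 [8.1, 3.3, 0, 0, 0, 0, 15] [549.4 -90.3]
120 [7.4, 4.6, 0, 0, 0, 0, 15] [554.  -82.9]
130 [6.5, 5.8, 0, 0, 0, 0, 15] [559.8 -76.4]
140 [5.4, 6.8, 0, 0, 0, 0, 15] [566.6 -71. ]
150 [4.2, 7.7, 0, 0, 0, 0, 15] [574.3 -66.8]
160 [2.7, 8.3, 0, 0, 0, 0, 15] [582.6 -64.1]
170 [1.2, 8.6, 0, 0, 0, 0, 15] [591.2 -62.9]
180 [-0.3, 8.7, 0, 0, 0, 0, 15] [599.9 -63.2]
190 [-1.7, 8.5, 0, 0, 0, 0, 15] [608.4 -64.9]
200 [-3.3, 8.1, 0, 0, 0, 0, 15] [616.5 -68.2]
210 [-4.6, 7.4, 0, 0, 0, 0, 15] [623.9 -72.8]
220 [-5.8, 6.5, 0, 0, 0, 0, 15] [630.4 -78.6]
230 [-6.8, 5.4, 0, 0, 0, 0, 15] [635.8 -85.4]
240 [-7.7, 4.2, 0, 0, 0, 0, 15] [640.  -93.1]
250 [-8.3, 2.7, 0, 0, 0, 0, 15] [ 642.7 -101.4]
260 [-8.6, 1.2, 0, 0, 0, 0, 15] [ 643.9 -110. ]
```

Emit:
servo_tool(
  moves=[
    [[1.7, -8.5, 0, 0, 0, 0, 15], [3.3, -8.1, 0, 0, 0, 0, 15], [0, 0, 0, 0, 0, 0, 15]],
  ],
)

```text
time: 11.72
tool_pos: [0.5703, -0.1571, 0.0823]
tool_rot: [0.0, 0.707, 0.707, -0.0]
contact_force: [-1.7, -1.6, 7.1]
gripper_width: 0.197
grasp_force: 59.2
```

Emit:
servo_tool(
  moves=[
    [[4.6, -7.4, -0.5, 0, 0, 0, 15], [5.8, -6.5, 0, 0, 0, 0, 15], [0, 0, 0, 0, 0, 0, 15]],
  ],
)

```text
time: 12.1
tool_pos: [0.556, -0.146, 0.0823]
tool_rot: [-0.0, 0.707, 0.707, -0.0]
contact_force: [-1.4, -1.0, 6.1]
gripper_width: 0.196
grasp_force: 59.2
```

Emit:
servo_tool(
  moves=[
    [[6.8, -5.4, -0.5, 0, 0, 0, 15], [7.7, -4.2, 0, 0, 0, 0, 15], [0, 0, 0, 0, 0, 0, 15]],
  ],
)

```text
time: 12.48
tool_pos: [0.5467, -0.1312, 0.0823]
tool_rot: [-0.0, 0.707, 0.707, -0.0]
contact_force: [-1.2, -1.3, 5.0]
gripper_width: 0.196
grasp_force: 59.0
```

Emit:
servo_tool(
  moves=[
    [[8.3, -2.7, -0.5, 0, 0, 0, 15], [8.6, -1.2, 0, 0, 0, 0, 15], [0, 0, 0, 0, 0, 0, 15]],
  ],
)

```text
time: 12.85
tool_pos: [0.5431, -0.114, 0.0824]
tool_rot: [-0.001, 0.707, 0.707, 0.0]
contact_force: [0.2, -1.2, 1.7]
gripper_width: 0.199
grasp_force: 58.8
```

Emit:
servo_tool(
  moves=[
    [[8.7, 0.3, 0, 0, 0, 0, 15], [8.5, 1.7, 0, 0, 0, 0, 15], [0, 0, 0, 0, 0, 0, 15]],
  ],
)

```text
time: 13.22
tool_pos: [0.5455, -0.0971, 0.0825]
tool_rot: [-0.0, 0.707, 0.707, 0.0]
contact_force: [1.8, -2.3, 0.1]
gripper_width: 0.201
grasp_force: 58.6
```

Emit:
servo_tool(
  moves=[
    [[8.1, 3.3, 0, 0, 0, 0, 15], [7.4, 4.6, 0, 0, 0, 0, 15], [0, 0, 0, 0, 0, 0, 15]],
  ],
)

```text
time: 13.6
tool_pos: [0.5531, -0.0825, 0.0825]
tool_rot: [-0.0, 0.707, 0.707, -0.001]
contact_force: [-0.7, -3.9, 0.9]
gripper_width: 0.197
grasp_force: 58.7
```

Emit:
servo_tool(
  moves=[
    [[6.5, 5.8, 0, 0, 0, 0, 15], [0, 0, 0, 0, 0, 0, 15]],
  ],
)

```text
time: 13.85
tool_pos: [0.5585, -0.0764, 0.0825]
tool_rot: [-0.0, 0.707, 0.707, -0.001]
contact_force: [-1.6, -5.5, 1.3]
gripper_width: 0.193
grasp_force: 58.9
```

Emit:
servo_tool(
  moves=[
    [[5.3, 6.6, 0, 0, 0, 0, 15], [0, 0, 0, 0, 0, 0, 15]],
  ],
)

```text
time: 14.1
tool_pos: [0.5646, -0.0713, 0.0824]
tool_rot: [-0.001, 0.707, 0.707, -0.002]
contact_force: [-3.6, -5.9, 2.5]
gripper_width: 0.198
grasp_force: 59.0
```

```bash
python3 tab.py 594 -112.8 50 566.4 -71.1 5 14
```

```text
5 [2.2, 3.7, 0, 0, 0, 0, 15] [570.1 -68.9]
10 [2, 4, 0, 0, 0, 0, 15] [574.1 -66.9]
15 [1.5, 4, 0, 0, 0, 0, 15] [578.1 -65.4]
20 [1.2, 4.2, 0, 0, 0, 0, 15] [582.3 -64.2]
25 [0.9, 4.3, 0, 0, 0, 0, 15] [586.6 -63.3]
30 [0.4, 4.3, 0, 0, 0, 0, 15] [590.9 -62.9]
35 [0.1, 4.4, 0, 0, 0, 0, 15] [595.3 -62.8]
40 [-0.3, 4.4, 0, 0, 0, 0, 15] [599.7 -63.1]
45 [-0.7, 4.3, 0, 0, 0, 0, 15] [604.  -63.8]
50 [-1.1, 4.2, 0, 0, 0, 0, 15] [608.2 -64.9]
55 [-1.4, 4.1, 0, 0, 0, 0, 15] [612.3 -66.3]
60 [-1.8, 4, 0, 0, 0, 0, 15] [616.3 -68.1]
65 [-2.1, 3.8, 0, 0, 0, 0, 15] [620.1 -70.2]
70 [-2.4, 3.6, 0, 0, 0, 0, 15] [623.7 -72.6]
```

Emit:
servo_tool(
  moves=[
    [[2.2, 3.7, 0, 0, 0, 0, 15], [0, 0, 0, 0, 0, 0, 15]],
  ],
)

```text
time: 14.35
tool_pos: [0.5679, -0.0692, 0.0824]
tool_rot: [-0.001, 0.707, 0.707, -0.002]
contact_force: [-3.9, -6.5, 3.7]
gripper_width: 0.202
grasp_force: 59.1
```

Emit:
servo_tool(
  moves=[
    [[2.0, 4.0, 0, 0, 0, 0, 15], [0, 0, 0, 0, 0, 0, 15]],
  ],
)

```text
time: 14.6
tool_pos: [0.5737, -0.0666, 0.0827]
tool_rot: [0.0, 0.707, 0.707, 0.0]
contact_force: [3.5, -5.0, -0.9]
gripper_width: 0.199
grasp_force: 58.7
```

Emit:
servo_tool(
  moves=[
    [[0.6, 4.3, 0, 0, 0, 0, 15], [0, 0, 0, 0, 0, 0, 15]],
  ],
)

```text
time: 14.85
tool_pos: [0.5784, -0.0652, 0.0828]
tool_rot: [0.0, 0.707, 0.707, 0.001]
contact_force: [2.7, -1.1, -1.1]
gripper_width: 0.199
grasp_force: 58.7
```

Emit:
servo_tool(
  moves=[
    [[1.2, 4.2, 0, 0, 0, 0, 15], [0, 0, 0, 0, 0, 0, 15], [0, 0, 0, 0, 0, 0, 15]],
  ],
)

```text
time: 15.22
tool_pos: [0.582, -0.0643, 0.0828]
tool_rot: [-0.0, 0.707, 0.707, 0.0]
contact_force: [-0.1, 0.2, 1.1]
gripper_width: 0.2
grasp_force: 59.0
```

Drag rose to about 7 N, flipped to a 2 N pull, and is now about zero, so the cam is at the middle of its flat. I release and lift straight up.

Emit:
servo_tool(
  moves=[
    [[0, 0, 0, 0, 0, 0, 24], [0, 0, 0, 0, 0, 0, 32], [0, 0, 0, 0, 0, 0, 42], [0, 0, 0, 0, 0, 0, 42], [0, 0, -20, 0, 0, 0, 42], [0, 0, -40, 0, 0, 0, 42], [0, 0, -40, 0, 0, 0, 42], [0, -30, -10, 0, 0, 0, 42], [0, -30, 0, 0, 0, 0, 42], [0, 0, 0, 0, 0, 0, 42], [0, 0, 0, 0, 0, 0, 42]],
  ],
)

```text
time: 16.6
tool_pos: [0.5226, -0.0648, 0.194]
tool_rot: [0.001, 0.707, 0.707, 0.001]
contact_force: [0.9, 0.3, -0.0]
gripper_width: 0.489
grasp_force: 0.0
```

```bash
python3 - <<'E'
from plant import manip
from h import *
w=manip.grab_frame("wrist")
s=manip.state();print(s["tool_pos"],s["contact_force"])
im=w["image"].astype(int);m=(im[:,:,2]>90)&(im[:,:,:2].max(2)<70)
for c,a in blobs(m,60):print(c,a,plane(w,*c,.09,True).round(4))
cv2.imwrite("pics/w6.png",cv2.resize(w["image"],(768,576)))
E
```

```text
[ 0.52266281 -0.06482984  0.19365939] [ 0.20659462 -0.30589213  0.08148245]
[330.6, 193.4] 534 [ 0.5809 -0.06    0.09  ]
[506.7, 261.0] 119 [ 0.8237 -0.1472  0.09  ]
[494.5, 280.9] 94 [ 0.8131 -0.1746  0.09  ]
```

View pics/w6.png

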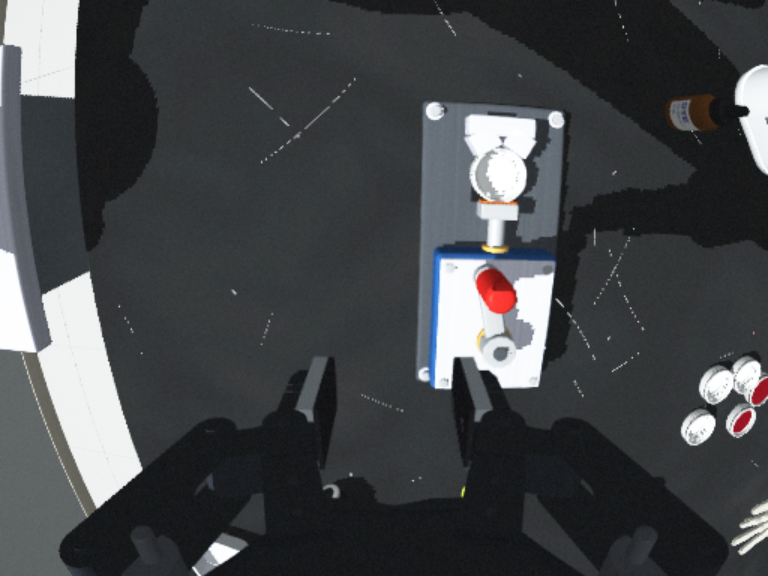

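The cap at (499,175) is clamped between the jaw and the V, and the crank stayed where it was released, with its knob at (496,290). Nothing is touching the robot.

```bash
python3 -c "
from plant import manip
print(manip.job_done())"
```

```text
the job is handed in; nothing more can be done
None
```

The white cap sits open side up in the cam vise, clamped between jaw and V; the cam rests on its flat dwell with the crank released, and I handed the job in at about 17 s of the 72 s allowed.

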